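Pack the coil in the tin and shut the lid

ROBOT

A 7-joint arm with a two-finger parallel gripper is mounted at the origin on the work surface; the furniture and walls round the work are solid. World frame = base frame: x ahead of the robot, y to its left, z up, the work surface at z = 0. Lengths are in mm, angles in rad, forces in N, time in s.
With the tool pointing down it reaches from about 425 to 875 mm from the base axis. Payload 4.7 kg.
Tool frame: the origin (TCP) lies at the very end of the fingers, on their centre line; the grasp point (between the pads) lies 19 mm behind it; x points along the fingers, z is the direction in which the jaws open and shut, and the axes are right-handed (so a half turn about x gives the same grasp; the last joint's range is limited). The gripper opens to 87 mm and grips with 3 to 60 N. Pads are 19 mm wide; open, the fingers measure 117 mm over their backs; the gripper's body (75 mm by 190 mm) begins 51 mm behind the grasp point.
Start: joints at [-1.21, 0.321, -0.07, 1.45, 0.023, 1.371, -0.057], TCP at [220.957, 611.313, 222.587] pointing down, gripper open.
Joint ranges: [-2.86, 2.86], [-0.3, 2.09], [-1.38, 1.24], [0.06, 2.45], [-1.56, 4.7], [0.09, 2.05], [-2.69, 2.69]. Speed limits (rad/s): [2.57, 2.57, 3.14, 3.14, 3.14, 3.14, 3.14].

INTERFACE

Orientations are given as a unit quaternion [w, x, y, z].
In Python, from station import sense, grab_frame, hand_in gives the robot as it stands.
- The arm moves only by the tool jog_arm, never from a script. Its argument "steps" is text: rows parted by semicolons, each of 7 numbers parted by spaces: the opening, from 0 (shut) to 1 (fully open), then the shift along the world's x, y, z each as a share of 40 mm, from -1 to 1, then the turn, a rotation vector about the world's x, y, z each as a share of 30 degrees, from -1 to 1. In form: grip dx dy dz ax ay az; .... A call has exactly 10 rows; each row shifts and turns the commanded pose from where the row before left it; what a row does not reach is not made up. A row lasts 1/12 s, in which the tool goes at most 41.7 mm and 7.16 degrees, less where a joint would pass 70% of its speed; a pose out of reach is approached as far as the arm can. A call with a number of a shift or a turn outside -1 to 1 is refused whole. A call with a gripper value outside its range is refused whole. The fingers move at their own pace and stop on an object; "force" is the grip in N (left out, the last holds). Time passes only in rows, so rows that do not move let the fingers close, or fill a call up. It gives the time, the measured TCP pose, the force and the opening at its end, in the units of the state.
- sense(): the state, without advancing time (a new reading comes with each control period).
- grab_frame(name): name is "scene" or "top"; returns a dict with "pixels" (400x640x3 uint8, red, green, blue), "intrinsics" (3x3 intrinsics, pixels), "T" (4x4, takes a point from camera to world coordinates). Camera axes: x right, y down, z forward; pixel columns grow to the right and rows downward; lengths in mm; the calibration is good to about 2 mm. A picture is of the moment at which its call begins. There is no depth.
- hand_in(): hands the job in, once; it reports no verdict.
The state is a dict: "clock": time; "joint_pos": joint angles; "qvel": joint speeds; "tau": joint torques, N m; "tool_pos": TCP position; "eef_rot": TCP orientation; "wrist_force": force on the tool from outside, world axes, zero at the start; "wrist_torque": the same for the moment, N m; "grip_width": opening from 0.0 (shut) to 1.0 (fully open).
Only numpy, scipy, OpenCV 4.12 (cv2) and the standard library are available. Lean on these libraries where they do the work, as an engineer would, in place of code of your own. Each camera call takes 0.05 s, during which the arm holds its last target.

TASK

Lay the wire coil flat inside the open tin, let go of it, then close the tin's hinged lid fully.

Things in the scene. Friction and masses are not known exactly. Their poses are not given: they have to be found in the camera images.
- coil_center (a point): Centre (half-way up) of the loose wire coil: a round spool lying flat, copper-coloured winding between two pale flanges with a small centre hole, 58 mm in diameter and 22 mm high, about 0.16 kg. Its z axis is the spool's axis. It stands on the table among a black roll of tape (66 mm across, 19 mm high) and a black square terminal plate with two white posts; which of the three stands where varies.
- tin: Green pressed-steel tin, fixed to the table, 122 mm deep (x) by 172 mm wide (y) by 56 mm high when shut. Origin: centre of its underside. Its x axis points to the back, where the lid is hinged, z up; the open mouth and the front lip face -x. Inside, the free space runs from x = -0.052 to 0.054 and y = -0.083 to 0.083; the flat grey liner on which things lie is at z = 0.026 and the rim of the walls at z = 0.042.
- tin_lid (a joint): Angle of the lid in rad: 0 shut, about 1.57 upright, 1.92 fully open (leaning back). It starts between 1.65 and 1.85. The hinge line runs along the tin's y axis at x = 0.058, z = 0.042 in the tin's frame. The lid swings with a little friction (about 0.1 N m), has no spring and no catch; past upright it can be pushed down and shut from outside.
- lid_edge (a point): Middle of the lid's outer front edge, 113 mm from the hinge line along the lid and on its outer (top) face: with the lid shut it is at x = -0.055, z = 0.056 in the tin's frame; with the lid open it is the topmost, rear edge, up to 155 mm above the table. The lid is 172 mm wide; its outer face lies 14 mm outward from the hinge line; the rim of the lid is 13 mm deep.
Mind the look-alikes: they are no part of the job. There is more than one size of the part that bears coil_center; the job needs the smallest. Of the things that look like the tin, the largest one is meant.

How it is judged:
By the outcome, as a careful person would: the job done as asked, in the order asked, and still so for the second after the job is handed in, with the robot touching nothing.
It also fails if it takes over 48 s, if anything falls off the work surface, if the arm or the gripper's body presses on something with over 40 N, if the wrist force passes 120 N, or if a joint passes its speed limit or range.

## Working session

There is one attempt and no reset: what is moved stays moved. The work goes in short steps, Python scripts to look and compute and a tool call to move; the robot and the scene stay as the last step left them, time stands still between calls to the robot, and variables do not carry over. Pictures are saved under pics/ and viewed, and the job is handed in when it is done.

Besides the shell and the picture viewer there is one more tool, called after "Emit:" by a JSON object that holds its "fn" and its "kwargs". jog_arm: Moves the arm, as the interface text tells. Its arguments: {"type":"object","properties":{"steps":{"type":"string"},"force":{"type":"number"}},"required":["steps"]}

```bash
mkdir -p pics; ls; cat > h.py <<'E'
import numpy as np, cv2
from station import sense, grab_frame, hand_in
def snap(name,fn):
    f=grab_frame(name); cv2.imwrite(f'pics/{fn}.png',f['pixels'][:,:,::-1]); np.savez(f'pics/{fn}.npz',**f); return f
def ray(f,u,v,z):
    K=np.array(f['intrinsics']);T=np.array(f['T'])
    d=T[:3,:3]@np.linalg.solve(K,[u,v,1.]);o=T[:3,3]
    return o+d*(z-o[2])/d[2]
def proj(f,p):
    K=np.array(f['intrinsics']);T=np.array(f['T'])
    c=T[:3,:3].T@(np.array(p)-T[:3,3]); q=K@c; return q[:2]/q[2]
E
python3 - <<'E'
from h import *
for n in('scene','top'):
    f=snap(n,n+'0'); print(n,np.round(f['T'],3).tolist(),f['intrinsics'])
print(sense())
E
```

```text
pics
scene [[0.872, -0.369, 0.322, 95.027], [-0.49, -0.664, 0.565, -615.481], [0.005, -0.65, -0.76, 841.351], [0.0, 0.0, 0.0, 1.0]] [[372.74597697   0.         323.01915798]
 [  0.         372.74597697 205.25479058]
 [  0.           0.           1.        ]]
top [[-0.029, -0.998, 0.062, 366.828], [-1.0, 0.029, 0.005, -33.864], [-0.007, -0.062, -0.998, 1052.591], [0.0, 0.0, 0.0, 1.0]] [[398.52803045   0.         317.38450766]
 [  0.         398.52803045 195.64702167]
 [  0.           0.           1.        ]]
{'clock': 0.1, 'joint_pos': array([-1.20991414,  0.32176111, -0.07010059,  1.45157208,  0.02257536,
        1.37079887, -0.05690718]), 'qvel': array([-3.37047696e-04, -7.01923942e-04,  1.76145969e-04, -2.03673694e-03,
        3.78682191e-05,  5.53311054e-04,  5.95540138e-04]), 'tau': array([ 3.74258743e-04, -4.92572880e+01, -4.05468028e-01, -3.13397241e+01,
       -6.40497054e-02,  3.94385273e-02,  5.60470471e-05]), 'tool_pos': array([220.77388429, 610.82018356, 221.5534821 ]), 'eef_rot': array([ 0.57826432, -0.40662434,  0.57925151,  0.40587524]), 'wrist_force': array([ 0.22976616,  0.31167796, -0.08987831]), 'wrist_torque': array([-0.00253836, -0.0029194 , -0.03999829]), 'grip_width': 1.0046839487000316}
```

View pics/scene0.png

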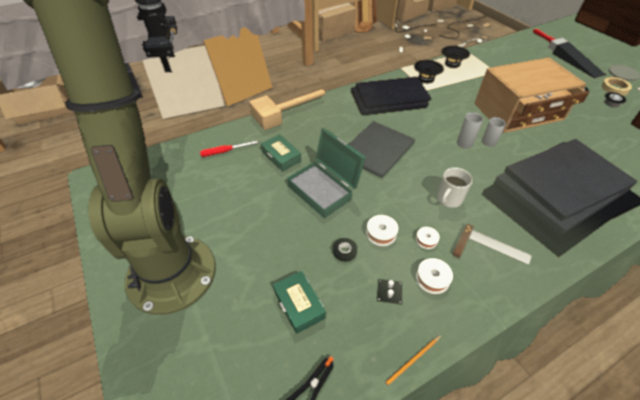

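View pics/top0.png

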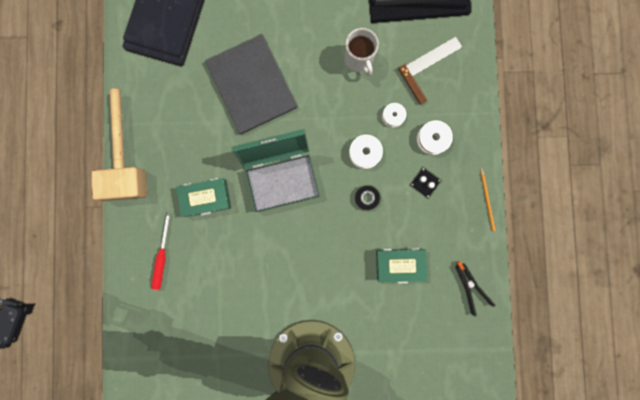

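The top view shows the open tin at about (282,185) with its lid toward the top of the image. There are three spools at (394,115), (366,152) and (435,137), and the smallest is at (394,115). The tape is at (367,197), the plate at (425,182), and the closed tins are smaller look-alikes. Next I measure.

```bash
python3 - <<'E'
from h import *
t=dict(np.load('pics/top0.npz'));s=dict(np.load('pics/scene0.npz'))
def blob(img,lo,hi,box):
    hsv=cv2.cvtColor(img,cv2.COLOR_RGB2HSV);m=cv2.inRange(hsv,lo,hi)
    b=np.zeros_like(m);x0,y0,x1,y1=box;b[y0:y1,x0:x1]=255;m&=b
    c,_=cv2.findContours(m,cv2.RETR_EXTERNAL,cv2.CHAIN_APPROX_NONE)
    return [k for k in c if cv2.contourArea(k)>40]
for f,box,n in((t,(330,90,470,180),'top'),(s,(350,200,470,300),'scene')):
    for c in blob(f['pixels'],(0,0,170),(180,70,255),box):
        e=cv2.fitEllipse(c);p=ray(f,*e[0],22);print(n,np.round(e[0],1),np.round(e[1],1),'world z22',np.round(p,1),'diam', np.round(max(e[1])/f['intrinsics'][0,0]*np.linalg.norm(p-f['T'][:3,3]),1))
# liner
for f,box,n in((t,(230,130,330,220),'top'),(s,(280,150,360,215),'scene')):
    for c in blob(f['pixels'],(0,0,90),(180,40,190),box):
        r=cv2.minAreaRect(c);q=cv2.boxPoints(r);print(n,cv2.contourArea(c));print(np.round([ray(f,*k,26) for k in q],1).tolist(),np.round(q).tolist())
a=t['pixels'][90:230,220:460];b=s['pixels'][120:310,270:460]
cv2.imwrite('pics/ca.png',cv2.resize(a[:,:,::-1],(780,455),interpolation=2))
cv2.imwrite('pics/cb.png',cv2.resize(b[:,:,::-1],(600,600),interpolation=2))
E
```

```text
top [365.8 150.8] [33.1 34. ] world z22 [ 544.  -158.2   22. ] diam 89.7
top [435.1 136.6] [33.1 34.7] world z22 [ 576. -340.   22.] diam 95.5
top [394.4 113.9] [23.  23.9] world z22 [ 639.3 -236.4   22. ] diam 65.1
scene [434.8 274.6] [33.2 35.8] world z22 [ 575.  -340.6   22. ] diam 95.0
scene [427.9 236.5] [21.  22.5] world z22 [ 635.9 -240.7   22. ] diam 63.4
scene [382.3 228.8] [30.  31.2] world z22 [ 543.1 -159.3   22. ] diam 87.1
scene [452.8 202.7] [ 6.6 20.5] world z22 [ 778.4 -181.3   22. ] diam 63.4
top 2626.0
[[510.5, 156.4, 26.0], [546.5, -6.5, 26.0], [431.1, -31.8, 26.0], [395.5, 130.0, 26.0]] [[245.0, 167.0], [308.0, 151.0], [319.0, 195.0], [256.0, 211.0]]
scene 1241.0
[[401.2, 127.6, 26.0], [499.7, 188.4, 26.0], [532.6, 1.1, 26.0], [439.7, -45.7, 26.0]] [[290.0, 180.0], [309.0, 158.0], [348.0, 192.0], [329.0, 214.0]]
```

View pics/ca.png

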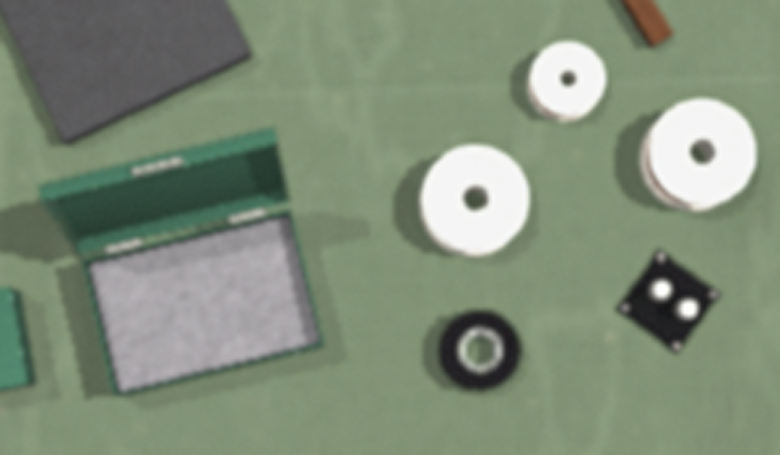

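View pics/cb.png

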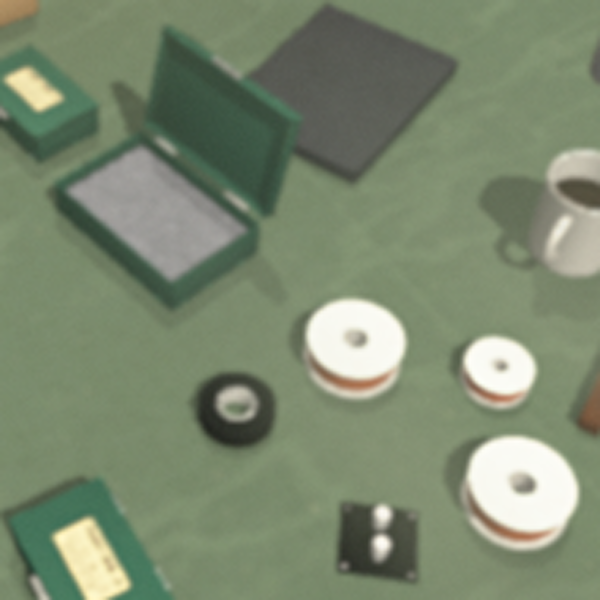

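```bash
python3 - <<'E'
from h import *
t=dict(np.load('pics/top0.npz'));s=dict(np.load('pics/scene0.npz'))
T=lambda x,y:(220+x/3.25-.35,90+y/3.25-.35)
S=lambda x,y:(270+x/600*190-.35,120+y/600*190-.35)
print('hole',ray(t,*T(568,78),22),ray(s,*S(500.5,366),22))
for n,p in dict(FL=(116,393),FR=(323,346)).items(): print(n,ray(t,*T(*p),42).round(1))
for n,p in dict(FL=(57,192),FR=(174,288),BR=(258,231)).items(): print('s',n,ray(s,*S(*p),42).round(1))
for n,p in dict(BL=(78,250),BR=(290,213)).items(): print('t',n,ray(t,*T(*p),42).round(1))
for n,p in dict(LL=(41,188),LR=(274,130)).items(): print('lidtop',n,ray(t,*T(*p),150).round(1))
for n,p in dict(LL=(168,28),LR=(299,122)).items(): print('lidtop s',n,ray(s,*S(*p),150).round(1))
E
```

```text
hole [ 640.01645328 -236.63130871   22.        ] [ 638.55901397 -238.60178364   22.        ]
FL [396.1 129.7  42. ]
FR [428.1 -32.9  42. ]
s FL [389.6 115.9  42. ]
s FR [428.2 -40.9  42. ]
s BR [529.4 -19.2  42. ]
t BL [509.3 157.5  42. ]
t BR [533.7 -10.   42. ]
lidtop LL [538.8 162.4 150. ]
lidtop LR [575.2  -2.9 150. ]
lidtop s LL [534.6 160.3 150. ]
lidtop s LR [570.2  -8.4 150. ]
```

```bash
python3 - <<'E'
from h import *
from scipy.spatial.transform import Rotation as R
t=dict(np.load('pics/top0.npz'));s=dict(np.load('pics/scene0.npz'))
q=sense()['eef_rot'];print(R.from_quat(q,scalar_first=True).as_matrix().round(3))
for n,p in dict(ham_end=(424,102),ham_l=(419,104),head=(405,68)).items(): print(n,ray(t,*p,10).round())
for p in((362,40),(348,60),(376,66)): print('mug80',ray(t,*p,80).round())
c=np.array([470,60]);yw=.209
Rz=np.array([[np.cos(yw),-np.sin(yw)],[np.sin(yw),np.cos(yw)]])
for f,k,o in((t,3.25,(220,90)),(s,600/190,(270,120))):
  im=cv2.imread('pics/ca.png' if f is t else 'pics/cb.png')
  def P(x,y,z,col):
    w=c+Rz@[x,y]; p=proj(f,[*w,z]); cv2.circle(im,tuple(int(round((p[i]+.5-o[i])*k)) for i in (0,1)),3,col,-1)
  for x in(-61,58):
    for y in(-86,86):P(x,y,42,(0,0,255))
  for x in(-52,54):
    for y in(-83,83):P(x,y,26,(255,0,0))
  for th in(1.65,1.75,1.85):
    for y in(-86,86):P(58-113*np.cos(th)+14*np.sin(th),y,42+113*np.sin(th)+14*np.cos(th),(0,255,255))
  cv2.imwrite('pics/ov_%s.png'%('t' if f is t else 's'),im)
E
```

```text
[[-0.001 -0.94   0.34 ]
 [-0.002  0.34   0.94 ]
 [-1.    -0.    -0.002]]
ham_end [ 672. -319.   10.]
ham_l [ 667. -305.   10.]
head [ 766. -272.   10.]
mug80 [ 814. -152.   80.]
mug80 [ 764. -115.   80.]
mug80 [ 746. -184.   80.]
```

View pics/ov_t.png

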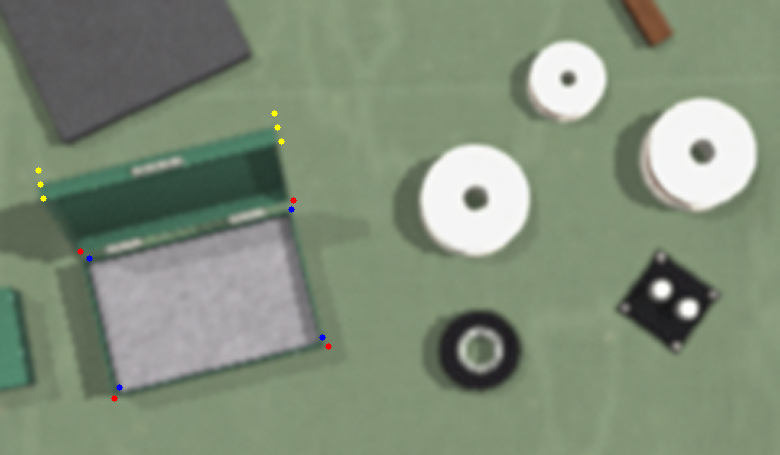

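View pics/ov_s.png

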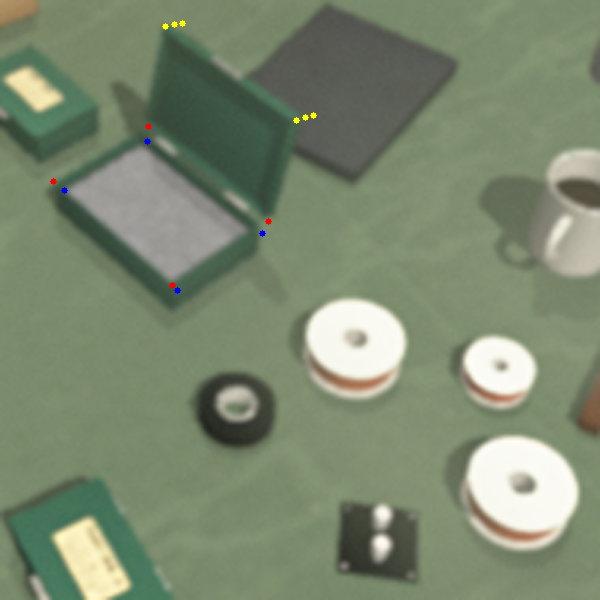

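Emit:
{"fn": "jog_arm", "kwargs": {"steps": "1 0.42 -0.85 0 0 0 0.03; 1 0.42 -0.85 0 0 0 0.03; 1 0.42 -0.85 0 0 0 0.03; 1 0.42 -0.85 0 0 0 0.03; 1 0.42 -0.85 0 0 0 0.03; 1 0.42 -0.85 0 0 0 0.03; 1 0.42 -0.85 0 0 0 0.03; 1 0.42 -0.85 0 0 0 0.03; 1 0.42 -0.85 0 0 0 0.03; 1 0.42 -0.85 0 0 0 0.03"}}

```text
clock: 0.93
tool_pos: [389.2, 269.4, 222.3]
eef_rot: [0.545, -0.451, 0.545, 0.451]
wrist_force: [0.9, 0.5, -0.7]
grip_width: 0.997
```

Emit:
{"fn": "jog_arm", "kwargs": {"steps": "1 0.45 -0.9 0 0 0 0.03; 1 0.45 -0.9 0 0 0 0; 1 0.45 -0.9 0 0 0 0; 1 0.45 -0.9 0 0 0 0; 1 0.45 -0.9 0 0 0 0; 1 0.45 -0.9 0 0 0 0; 1 0.45 -0.9 0 0 0 0; 1 0.45 -0.9 0 0 0 0; 1 0.45 -0.9 0 0 0 0; 1 0.45 -0.9 0 0 0 0"}}

```text
clock: 1.77
tool_pos: [569.3, -90.4, 222.4]
eef_rot: [0.542, -0.455, 0.541, 0.455]
wrist_force: [1.0, -0.4, 1.0]
grip_width: 1.001
```

```bash
python3 - <<'E'
from h import *
from scipy.spatial.transform import Rotation as R
s=sense();M=R.from_quat(s['eef_rot'],scalar_first=True).as_matrix();print(s['joint_pos'].round(2),s['tool_pos'].round(1),M.round(3),np.degrees(np.arctan2(M[1,2],M[0,2])))
E
```

```text
[-0.42  0.18  0.61  1.66 -0.11  1.34  1.6 ] [569.3 -90.4 222.4] [[-0.    -0.985  0.173]
 [ 0.     0.173  0.985]
 [-1.     0.     0.   ]] 80.05170315235075
```

Emit:
{"fn": "jog_arm", "kwargs": {"steps": "1 0.43 -0.9 0 0 0 0; 1 0.43 -0.9 0 0 0 0; 1 0.43 -0.9 0 0 0 0; 1 0.44 -0.97 0 0 0 0; 1 0 0 -0.9 0 0 0; 1 0 0 -0.9 0 0 0; 1 0 0 -0.9 0 0 0; 1 0 0 -0.9 0 0 0; 1 0 0 -0.4 0 0 0; 1 0 0 0 0 0 0"}}

```text
clock: 2.6
tool_pos: [634.0, -232.8, 56.6]
eef_rot: [0.54, -0.452, 0.544, 0.458]
wrist_force: [-0.4, 0.1, -1.4]
grip_width: 0.998
```

```bash
python3 - <<'E'
from h import *
f=snap('top','t1');s=snap('scene','s1')
print(sense()['tool_pos'])
cv2.imwrite('pics/c1.png',np.vstack([cv2.resize(f['pixels'][70:170,330:470,::-1],(400,286)),cv2.resize(s['pixels'][180:300,350:490,::-1],(400,300))]))
E
```

```text
[ 637.54524954 -234.58894254   62.30685936]
```

View pics/c1.png

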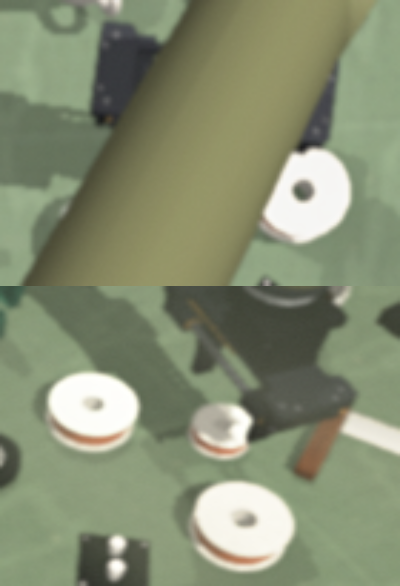

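The crop shows the open fingers straddling the small spool, with the hammer handle clear of the near finger. I'll lower to z≈5 and close.

Emit:
{"fn": "jog_arm", "kwargs": {"steps": "1 0.04 -0.08 -0.4 0 0 0; 1 0 0 -0.4 0 0 0; 1 0 0 -0.35 0 0 0; 1 0 0 -0.28 0 0 0; 1 0 0 0 0 0 0; 1 0 0 0 0 0 0; 0.5 0 0 0 0 0 0; 0.5 0 0 0 0 0 0; 0.5 0 0 0 0 0 0; 0.5 0 0 0 0 0 0", "force": 25}}

```text
clock: 3.53
tool_pos: [639.8, -238.0, 6.1]
eef_rot: [0.542, -0.455, 0.541, 0.454]
wrist_force: [0.3, -0.7, 0.0]
grip_width: 0.777
```

Emit:
{"fn": "jog_arm", "kwargs": {"steps": "0.5 0 0 0 0 0 0; 0.5 0 0 0 0 0 0; 0.5 0 0 0 0 0 0; 0.5 0 0 0 0 0 0; 0.5 0 0 0.3 0 0 0; 0.5 0 0 0.5 0 0 0; 0.5 0 0 0.8 0 0 0; 0.5 0 0 0.8 0 0 0; 0.5 0 0 0 0 0 0; 0.5 0 0 0 0 0 0"}}

```text
clock: 4.37
tool_pos: [640.8, -238.5, 104.3]
eef_rot: [0.543, -0.456, 0.541, 0.453]
wrist_force: [-0.4, 0.4, -1.9]
grip_width: 0.609
```

```bash
python3 - <<'E'
from h import *
s=snap('scene','s2')
print(sense())
cv2.imwrite('pics/c2.png',cv2.resize(s['pixels'][150:300,330:490,::-1],(640,600)))
E
```

```text
{'clock': 4.4167, 'joint_pos': array([-0.14105659,  0.52327747,  0.62731543,  1.52498778, -0.32128108,
        1.19703813,  1.93721513]), 'qvel': array([ 0.00255264,  0.0300976 , -0.01682921,  0.03429769, -0.00180914,
       -0.000214  ,  0.00153159]), 'tau': array([ 2.15498367e-01, -5.37890875e+01,  1.07236451e+01, -3.04574597e+01,
        1.00130138e-01, -4.07468760e-02, -4.14067850e-03]), 'tool_pos': array([ 639.46733088, -237.70534274,  102.10771349]), 'eef_rot': array([ 0.54188227, -0.45481012,  0.54120858,  0.45453783]), 'wrist_force': array([-0.09984314, -0.20895987, -1.77301712]), 'wrist_torque': array([ 0.03281916, -0.00679698, -0.05461194]), 'grip_width': 0.616238704383963}
```

View pics/c2.png

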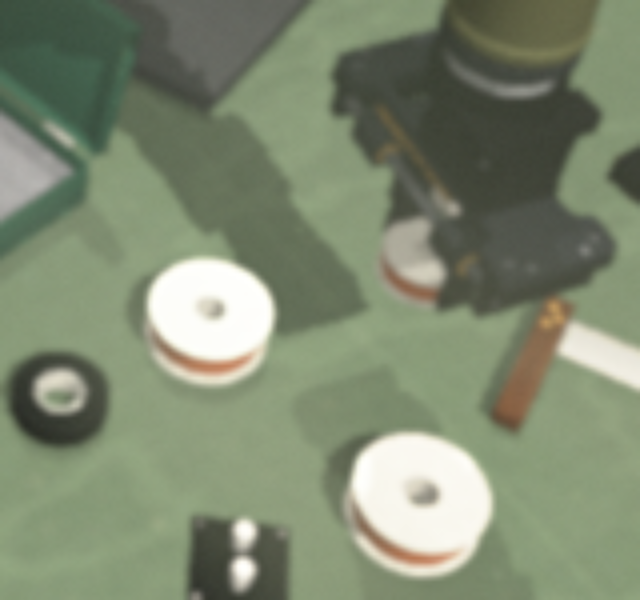

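```bash
python3 - <<'E'
from h import *
s=dict(np.load('pics/s2.npz'));im=cv2.imread('pics/c2.png')
for z,col in((97,(0,0,255)),(119,(255,0,0))):
  pts=[]
  for a in np.linspace(0,6.28,60):
    p=proj(s,[639.5+29*np.cos(a),-237.7+29*np.sin(a),z]);pts.append(((p[0]+.5-330)*4,(p[1]+.5-150)*4))
  cv2.polylines(im,[np.int32(np.round(pts))],False,col,1)
cv2.imwrite('pics/c2o.png',im)
E
```

```text
(no output)
```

View pics/c2o.png

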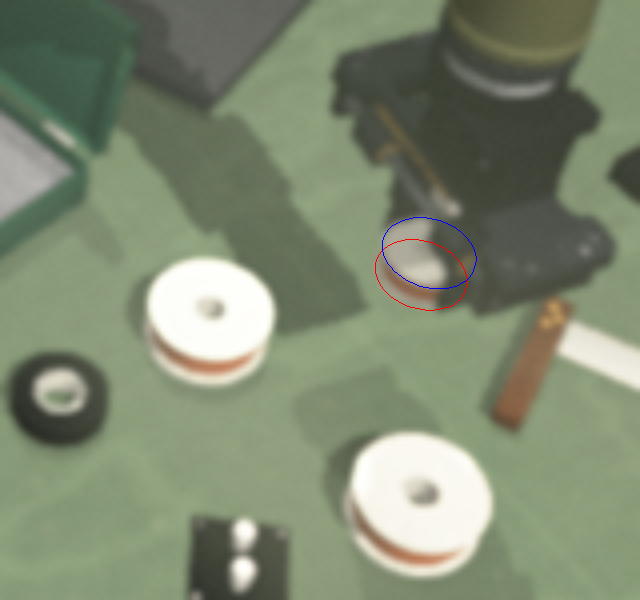

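Emit:
{"fn": "jog_arm", "kwargs": {"steps": "0.5 -0.7 0.7 0.2 0 0 0.07; 0.5 -0.7 0.7 0.2 0 0 0.07; 0.5 -0.7 0.7 0.2 0 0 0.07; 0.5 -0.7 0.7 0.2 0 0 0.07; 0.5 -0.7 0.7 0.2 0 0 0.08; 0.5 -0.17 0.78 0 0 0 0.08; 0.5 -0.17 0.78 0 0 0 0.08; 0.5 -0.17 0.78 0 0 0 0.08; 0.5 -0.17 0.78 0 0 0 0.07; 0.5 -0.17 0.78 0 0 0 0.07"}}

```text
clock: 5.25
tool_pos: [463.3, 59.5, 140.0]
eef_rot: [0.443, -0.55, 0.444, 0.552]
wrist_force: [1.2, 0.7, -2.3]
grip_width: 0.612
```

```bash
python3 - <<'E'
from h import *
from scipy.spatial.transform import Rotation as R
f=snap('scene','s3');s=sense();M=R.from_quat(s['eef_rot'],scalar_first=True).as_matrix();print(s['joint_pos'].round(2),s['tool_pos'].round(1),s['wrist_force'].round(1),s['grip_width'],np.degrees(np.arctan2(M[1,2],M[0,2])))
cv2.imwrite('pics/c3.png',cv2.resize(f['pixels'][80:230,250:410,::-1],(640,600)))
E
```

```text
[-0.63 -0.02  0.43  2.01  0.    1.16  1.6 ] [461.7  67.2 139.7] [-2.4  6.5 -2.2] 0.613243979890717 102.9047504184253
```

View pics/c3.png

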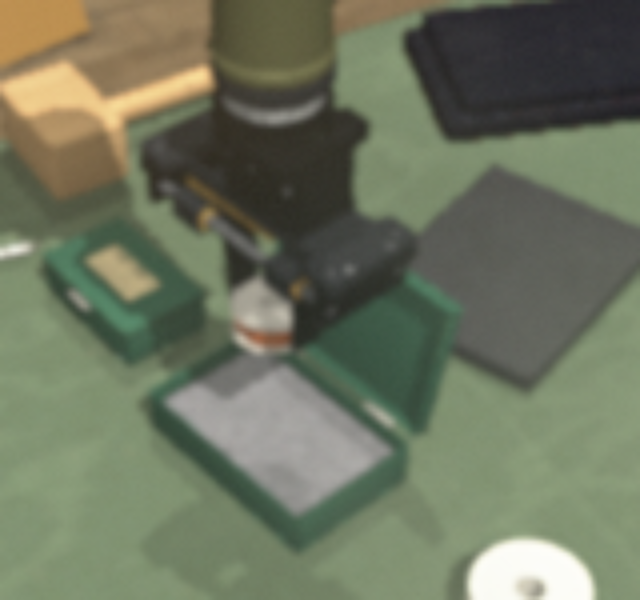

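Emit:
{"fn": "jog_arm", "kwargs": {"steps": "0.5 0 0 0 0 0 0; 0.5 0 0 -0.5 0 0 0; 0.5 0 0 -0.6 0 0 0; 0.5 0 0 -0.6 0 0 0; 0.5 0 0 -0.4 0 0 0; 0.5 0 0 -0.3 0 0 0; 0.5 0 0 -0.15 0 0 0; 0.5 0 0 0 0 0 0; 0.5 0 0 0 0 0 0; 0.5 0 0 0 0 0 0"}}

```text
clock: 6.13
tool_pos: [466.0, 57.9, 40.0]
eef_rot: [-0.444, 0.551, -0.444, -0.55]
wrist_force: [0.5, 0.8, -1.4]
grip_width: 0.612
```

```bash
python3 - <<'E'
from h import *
f=snap('scene','s4');s=sense();print(s['clock'],s['tool_pos'].round(1),s['wrist_force'].round(1),s['grip_width'])
cv2.imwrite('pics/c4.png',cv2.resize(f['pixels'][80:230,250:410,::-1],(640,600)))
E
```

```text
6.1833 [466.1  58.1  40.2] [ 0.5  0.1 -1.5] 0.613134733755766
```

View pics/c4.png

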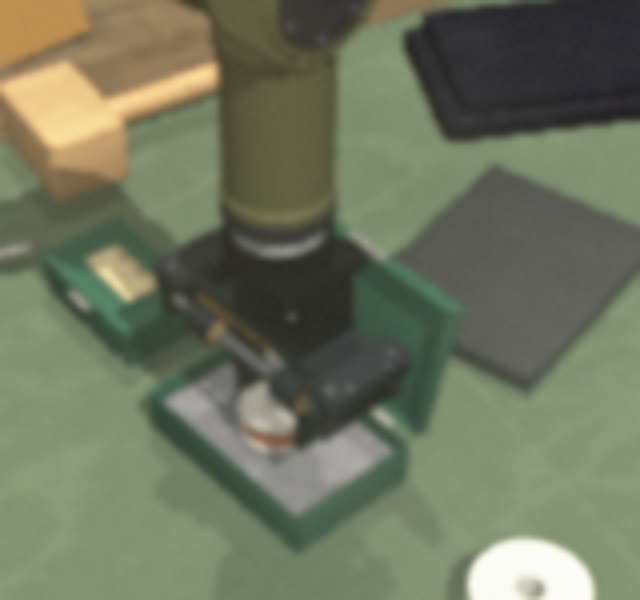

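The coil is inside the tin walls and hanging level just above the liner. I'll lower it gently.

Emit:
{"fn": "jog_arm", "kwargs": {"steps": "0.5 0 0 -0.07 0 0 0; 0.5 0 0 -0.05 0 0 0; 0.5 0 0 -0.04 0 0 0; 0.5 0 0 -0.02 0 0 0; 0.5 0 0 0 0 0 0; 0.5 0 0 0 0 0 0; 0.5 0 0 0 0 0 0; 0.5 0 0 0 0 0 0; 0.5 0 0 0 0 0 0; 0.5 0 0 0 0 0 0"}}

```text
clock: 7.02
tool_pos: [465.4, 58.2, 32.2]
eef_rot: [0.444, -0.55, 0.444, 0.55]
wrist_force: [0.6, -0.8, -1.9]
grip_width: 0.61
```

Emit:
{"fn": "jog_arm", "kwargs": {"steps": "0.5 0 0 -0.02 0 0 0; 0.5 0 0 -0.02 0 0 0; 0.5 0 0 0 0 0 0; 0.5 0 0 0 0 0 0; 0.5 0 0 0 0 0 0; 0.5 0 0 0 0 0 0; 0.5 0 0 0 0 0 0; 0.5 0 0 0 0 0 0; 0.5 0 0 0 0 0 0; 0.5 0 0 0 0 0 0"}}

```text
clock: 7.85
tool_pos: [465.8, 58.1, 31.5]
eef_rot: [0.444, -0.55, 0.444, 0.55]
wrist_force: [-2.7, 0.5, 7.0]
grip_width: 0.611
```

Contact is at about 7 N, so the coil is resting on the liner. I'll open and then lift. The walls are ±83 mm along the jaw axis and the fingers ±58 mm, so there is room.

Emit:
{"fn": "jog_arm", "kwargs": {"steps": "0.85 0 0 0 0 0 0; 0.85 0 0 0 0 0 0; 0.85 0 0 0 0 0 0; 0.85 0 0 0 0 0 0; 0.85 0 0 0 0 0 0; 0.85 0 0 0.3 0 0 0; 0.85 0 0 0.6 0 0 0; 0.85 0 0 0.8 0 0 0; 0.85 0 0 0.9 0 0 0; 0.85 0 0 0.9 0 0 0"}}

```text
clock: 8.68
tool_pos: [464.7, 57.8, 171.7]
eef_rot: [0.444, -0.55, 0.444, 0.551]
wrist_force: [1.2, 1.1, -0.7]
grip_width: 0.85
```

```bash
python3 - <<'E'
from h import *
f=snap('scene','s5');s=sense();print(s['clock'],s['tool_pos'].round(1),s['wrist_force'].round(1),s['grip_width'],s['joint_pos'].round(2))
cv2.imwrite('pics/c5.png',cv2.resize(f['pixels'][80:230,250:410,::-1],(640,600)))
E
```

```text
8.7333 [469.3  58.7 179.2] [3.2 0.4 4.1] 0.8480459866412613 [-0.63 -0.06  0.44  1.96  0.02  1.23  1.58]
```

View pics/c5.png

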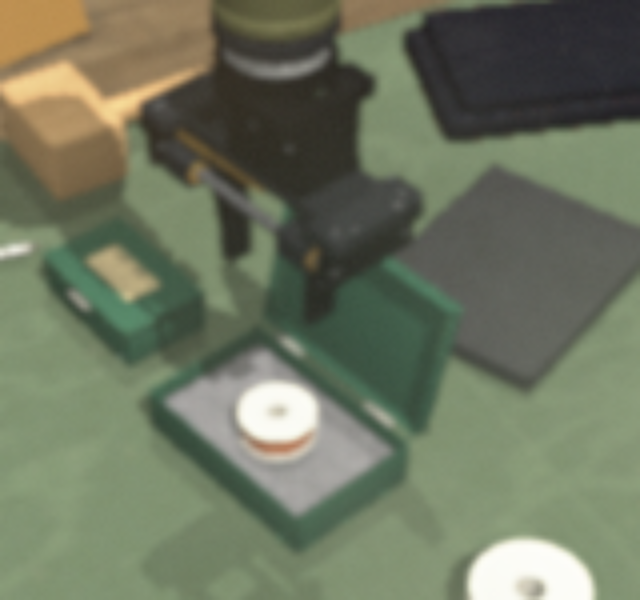

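The coil lies flat on the liner, near the centre at crop (277,418). Next I shut the gripper and go over the lid to behind it.

Emit:
{"fn": "jog_arm", "kwargs": {"steps": "0 0 0 0.6 0 0 0; 0 0 0 0.5 0 0 0; 0 0.74 0.16 0 0 0 0; 0 0.74 0.16 0 0 0 0; 0 0.74 0.16 0 0 0 0; 0 0.74 0.16 0 0 0 0; 0 0.74 0.16 0 0 0 0; 0 0 0 0 0 0 0; 0 0 0 0 0 0 0; 0 0 0 0 0 0 0", "force": 20}}

```text
clock: 9.57
tool_pos: [612.7, 89.6, 213.8]
eef_rot: [0.443, -0.55, 0.445, 0.551]
wrist_force: [0.3, -0.8, 0.0]
grip_width: 0.176
```

```bash
cat > st.py <<'E'
from h import *
from scipy.spatial.transform import Rotation as R
import sys
def st(tag):
    f=snap('scene',tag);s=sense();M=R.from_quat(s['eef_rot'],scalar_first=True).as_matrix()
    p=s['tool_pos'];d=p[:2]-[470,60];c,n=np.cos(.209),np.sin(.209)
    print(s['clock'],p.round(1),'tin',(d@[c,n]).round(1),(d@[-n,c]).round(1),s['wrist_force'].round(1),s['grip_width'].round(2),'x',M[:,0].round(3))
    cv2.imwrite('pics/c%s.png'%tag,cv2.resize(f['pixels'][60:230,240:420,::-1],(635,600)))
if __name__=='__main__': st(sys.argv[1])
E
python3 st.py s6
```

```text
Traceback (most recent call last):
  File "st.py", line 9, in <module>
    if __name__=='__main__': st(sys.argv[1])
                             ~~^^^^^^^^^^^^^
  File "st.py", line 7, in st
    print(s['clock'],p.round(1),'tin',(d@[c,n]).round(1),(d@[-n,c]).round(1),s['wrist_force'].round(1),s['grip_width'].round(2),'x',M[:,0].round(3))
                                                                                                       ^^^^^^^^^^^^^^^^^^^^^
AttributeError: 'float' object has no attribute 'round'
```

Emit:
{"fn": "jog_arm", "kwargs": {"steps": "0 0 0 -0.4 0 0 0; 0 0 0 -0.6 0 0 0; 0 0 0 -0.6 0 0 0; 0 0 0 -0.5 0 0 0; 0 0 0 -0.25 0 0 0; 0 0 0 0 0 0 0; 0 0 0 0 0 0 0; 0 0 0 0 0 0 0; 0 0 0 0 0 0 0; 0 0 0 0 0 0 0"}}

```text
clock: 10.45
tool_pos: [614.2, 90.3, 122.1]
eef_rot: [-0.445, 0.551, -0.443, -0.55]
wrist_force: [0.1, 0.3, -0.3]
grip_width: 0.002
```

```bash
sed -i "s/s\['grip_width'\].round(2)/round(s['grip_width'],2)/" st.py; python3 st.py s6
```

```text
10.5 [614.1  90.3 121.8] tin 147.2 -0.3 [-0.2  0.4 -0.2] 0.01 x [ 0.002  0.001 -1.   ]
```

View pics/cs6.png

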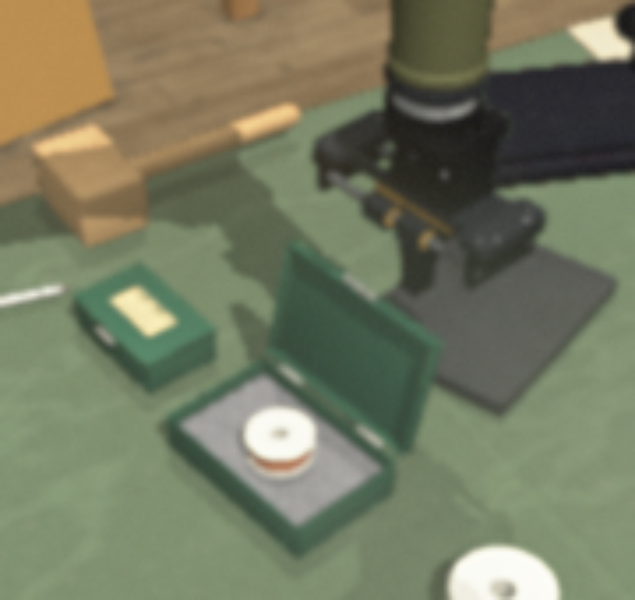

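Emit:
{"fn": "jog_arm", "kwargs": {"steps": "0 -0.2 -0.042 0 0 0 0; 0 -0.2 -0.042 0 0 0 0; 0 -0.2 -0.042 0 0 0 0; 0 -0.2 -0.042 0 0 0 0; 0 -0.2 -0.042 0 0 0 0; 0 -0.2 -0.042 0 0 0 0; 0 -0.18 -0.038 0 0 0 0; 0 -0.15 -0.032 0 0 0 0; 0 -0.15 -0.032 0 0 0 0; 0 -0.15 -0.032 0 0 0 0"}}

```text
clock: 11.33
tool_pos: [540.2, 74.8, 121.0]
eef_rot: [-0.444, 0.551, -0.443, -0.55]
wrist_force: [2.3, 0.5, 2.3]
grip_width: 0.005
```

```bash
python3 st.py s7
```

```text
11.3833 [538.9  74.4 120.8] tin 70.4 -0.2 [-0.4 -0.6  1. ] 0.0 x [-0.  0. -1.]
```

View pics/cs7.png

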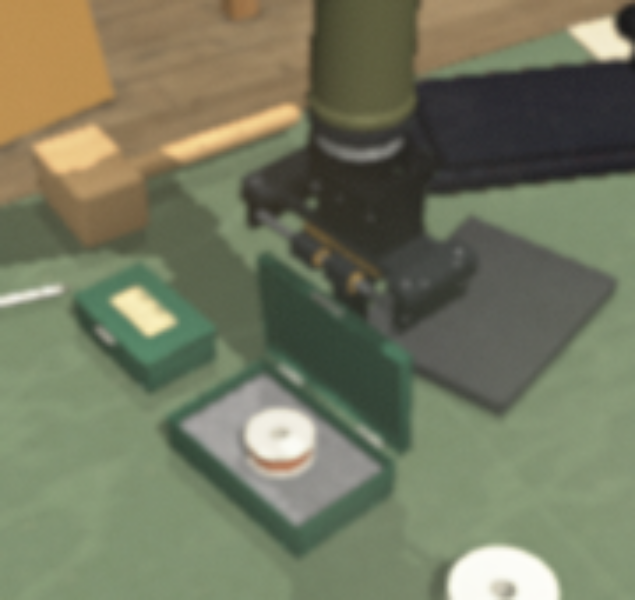

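Emit:
{"fn": "jog_arm", "kwargs": {"steps": "0 -0.17 -0.036 -0.01 0 0 0; 0 -0.17 -0.036 -0.01 0 0 0; 0 -0.164 -0.035 -0.04 0 0 0; 0 -0.164 -0.035 -0.04 0 0 0; 0 -0.155 -0.033 -0.066 0 0 0; 0 -0.155 -0.033 -0.066 0 0 0; 0 -0.14 -0.03 -0.094 0 0 0; 0 -0.14 -0.03 -0.094 0 0 0; 0 -0.123 -0.026 -0.118 0 0 0; 0 -0.123 -0.026 -0.118 0 0 0"}}

```text
clock: 12.22
tool_pos: [479.1, 61.7, 93.7]
eef_rot: [0.444, -0.55, 0.444, 0.551]
wrist_force: [0.4, 0.2, 1.2]
grip_width: 0.008
```

```bash
python3 st.py s8
```

```text
12.2667 [477.5  61.4  92.5] tin 7.6 -0.2 [-1.   0.2 -0.5] 0.01 x [-0.003 -0.001 -1.   ]
```

View pics/cs8.png

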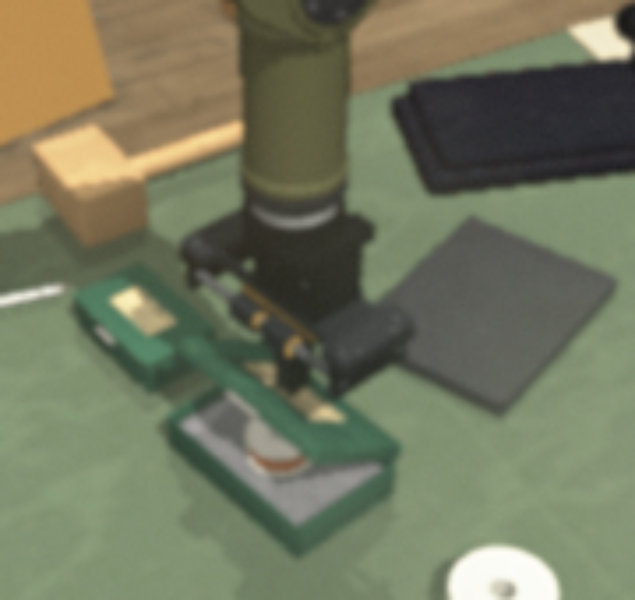

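Emit:
{"fn": "jog_arm", "kwargs": {"steps": "0 -0.086 -0.018 -0.113 0 0 0; 0 -0.086 -0.018 -0.113 0 0 0; 0 -0.076 -0.016 -0.154 0 0 0; 0 -0.076 -0.016 -0.154 0 0 0; 0 -0.04 -0.008 -0.115 0 0 0; 0 -0.04 -0.008 -0.115 0 0 0; 0 -0.018 -0.004 -0.07 0 0 0; 0 -0.018 -0.004 -0.06 0 0 0; 0 0 0 -0.02 0 0 0; 0 0 0 0 0 0 0"}}

```text
clock: 13.1
tool_pos: [462.3, 58.2, 57.5]
eef_rot: [0.444, -0.55, 0.444, 0.55]
wrist_force: [-0.0, 0.2, -0.3]
grip_width: 0.01
```

```bash
python3 st.py s9
```

```text
13.15 [462.5  58.3  57.7] tin -7.7 -0.1 [ 1.2  0.1 -0.8] 0.0 x [ 0.  0. -1.]
```

View pics/cs9.png

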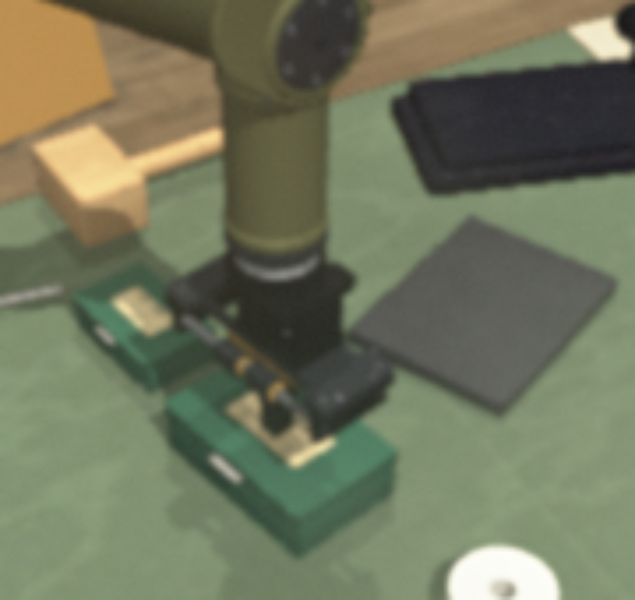

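The lid looks shut at this point. I'll press gently to make sure it is seated.

Emit:
{"fn": "jog_arm", "kwargs": {"steps": "0 0 0 -0.03 0 0 0; 0 0 0 -0.03 0 0 0; 0 0 0 -0.01 0 0 0; 0 0 0 0 0 0 0; 0 0 0 0 0 0 0; 0 0 0 0 0 0 0; 0 0 0 0 0 0 0; 0 0 0 0 0 0 0; 0 0 0 0 0 0 0; 0 0 0 0 0 0 0"}}

```text
clock: 13.98
tool_pos: [462.8, 58.4, 56.6]
eef_rot: [0.444, -0.55, 0.444, 0.551]
wrist_force: [-4.8, -0.7, 12.6]
grip_width: 0.004
```

Emit:
{"fn": "jog_arm", "kwargs": {"steps": "0 0 0 0.1 0 0 0; 0 0 0 0.4 0 0 0; 0 0 0 0.8 0 0 0; 0 0 0 0.9 0 0 0; 0 0 0 0.9 0 0 0; 0 0.4 -0.8 0 0 0 0; 0 0.4 -0.8 0 0 0 0; 0 0.4 -0.8 0 0 0 0; 0 0.4 -0.8 0 0 0 0; 0 0.2 -0.4 0 0 0 0"}}

```text
clock: 14.82
tool_pos: [535.6, -90.6, 179.6]
eef_rot: [-0.445, 0.551, -0.445, -0.548]
wrist_force: [-0.6, -0.6, 0.0]
grip_width: 0.005
```

Emit:
{"fn": "jog_arm", "kwargs": {"steps": "0 0.4 -0.8 0 0 0 0; 0 0.4 -0.8 0 0 0 0; 0 0 0 0 0 0 0; 0 0 0 0 0 0 0; 0 0 0 0 0 0 0; 0 0 0 0 0 0 0; 0 0 0 0 0 0 0; 0 0 0 0 0 0 0; 0 0 0 0 0 0 0; 0 0 0 0 0 0 0"}}

```text
clock: 15.65
tool_pos: [566.4, -149.1, 179.2]
eef_rot: [-0.444, 0.551, -0.443, -0.551]
wrist_force: [-0.2, 0.1, -0.1]
grip_width: 0.004
```

```bash
python3 - <<'E'
from st import *
st('s10')
s=dict(np.load('pics/s10.npz'));t=snap('top','t10')
im=cv2.imread('pics/cs10.png');c,n=np.cos(.209),np.sin(.209)
for y in(-86,86):
  for x in (-55,72):
    p=proj(s,[470+x*c-y*n,60+x*n+y*c,56]);cv2.circle(im,(int((p[0]+.5-240)*635/180),int((p[1]+.5-60)*600/170)),3,(0,0,255),-1)
cv2.imwrite('pics/cs10o.png',im)
cv2.imwrite('pics/ct10.png',t['pixels'][:,:,::-1])
E
```

```text
15.7 [ 566.4 -149.3  179.2] tin 50.9 -224.7 [ 0.2 -0.4 -0.5] 0.01 x [ 0.  0. -1.]
```

View pics/cs10o.png

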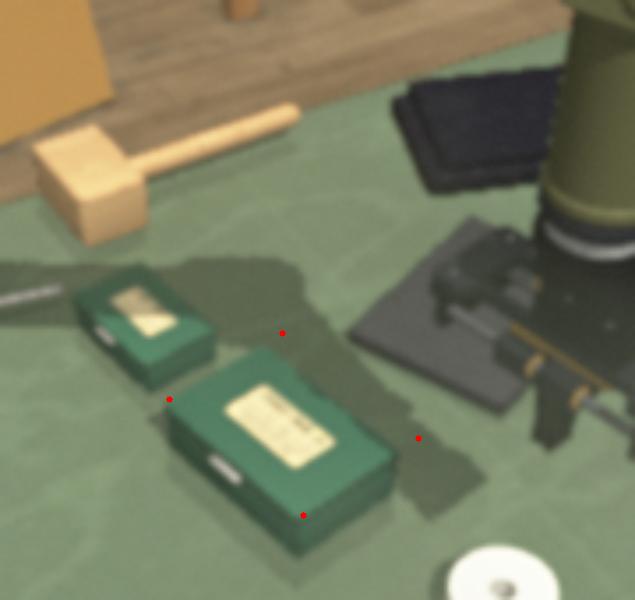

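View pics/ct10.png

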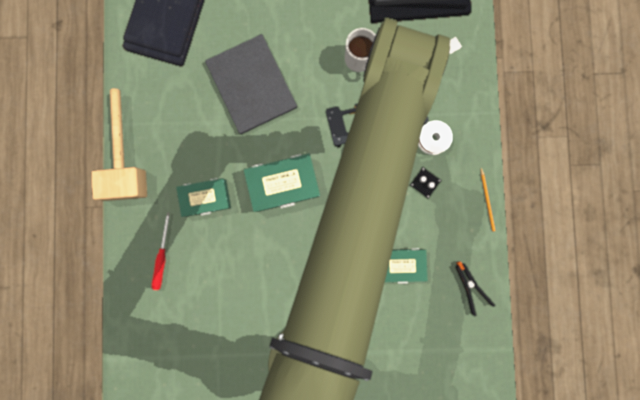

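The front lid corners at crop (169,400) and (303,515) match the predicted shut position. No gap shows and the arm is clear, so I'm handing in.

```bash
python3 -c "from station import hand_in; print(hand_in())"
```

```text
the job is handed in; nothing more can be done
None
```

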